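# Hook the drying hanger onto the half-round shelf

## Robot

A 6-joint arm with a two-finger parallel gripper is mounted at the origin on the work surface. World frame = base frame: x ahead of the robot, y to its left, z up, the work surface at z = 0. Lengths are in mm, angles in degrees, forces in N, time in s.
With the tool pointing down it reaches from about 350 to 850 mm from the base axis. Payload 8.1 kg.
Tool frame: the origin (TCP) lies between the finger pads; the fingertips stand 22 mm ahead of it and the grasp point (between the pads) lies 3 mm ahead of it; z points along the fingers, y is the line along which they close (so a half turn about z gives the same grasp; the last joint's range is limited). The gripper opens to 85 mm and grips with 20 to 120 N. Pads are 22 mm wide; open, the fingers measure 114 mm over their backs; the gripper's body (76 mm by 85 mm) begins 54 mm behind the grasp point. The pads swing forward as they close: fully open they stand 13 mm farther back than shut.
Start: joints at [72.342, 7.471, 85.268, -0, 87.261, -4.893], TCP at [132.554, 585.179, 224.592] pointing down, gripper open.
Joint ranges: [-169.43, 169.43], [-51.17, 129.36], [1.28, 143.12], [-76.62, 256.62], [0, 156.53], [-152.29, 152.29]. Speed limits (degrees/s): [136.94, 136.94, 159.86, 180, 180, 180].

## Interface

Orientations are given as [roll, pitch, yaw] about the fixed x, y, z axes, in that order (R = Rz(yaw) Ry(pitch) Rx(roll)).
In Python, from bench import r, vision gives the robot as it stands.
- The arm moves only by the tool step_arm, never from a script. Its argument "targets" is a list that holds one entry, the list of rows, each a list of 6 numbers: the shift along the world's x, y, z in mm, then the turn, a rotation vector about the world's x, y, z in rad. In form: [[[x, y, z, rx, ry, rz], ...]]. A call has 1 to 12 rows; each row is the pose to reach, as a shift and turn from the pose commanded when the call began; what a row does not reach only later rows make up. A row lasts 1/12 s, in which the tool goes at most 41.7 mm and 7.16 degrees, less where a joint would pass 70% of its speed; a pose out of reach is approached as far as the arm can. A call with a gripper value outside its range is refused whole. "fingers" is the gripper's target within -1 to 1 (shut at 1, half-way at 0, fully open at -1), set as the call begins (left out, the last holds). The fingers move at their own pace and stop on an object; "newtons" is the grip in N (left out, the last holds). Time passes only in rows, so rows that repeat a pose let the fingers close. It gives the time, the measured TCP pose, the force, the opening and the grip force at its end, in the units of the state.
- r.sense(): the state, without advancing time (a new reading comes with each control period).
- vision.snapshot(name): name is "scene" or "top" or "wrist"; returns a dict with "img" (480x640x3 uint8, blue, green, red), "mtx" (3x3 intrinsics, pixels), "eye" and "attitude" of the camera in the world. Camera axes: x right, y up, looking along -z (the intrinsics and any distortion apply to the point x, -y, -z); pixel columns grow to the right and rows downward; lengths in mm; the calibration is good to about 2 mm. A picture is of the moment at which its call begins. There is no depth.
- r.hand_in(): hands the job in; it is judged then, once.
The state is a dict: "time": time; "joint_pos": joint angles; "qd": joint speeds; "joint_efforts": joint torques, N m; "tool_pos": TCP position; "tcp_rot": TCP orientation; "ft_force": force on the tool from outside, world axes, zero at the start; "wrist_torque": the same for the moment, N m; "finger_gap": finger opening in mm; "grip_force": force on a finger pad.
Only numpy, scipy, OpenCV 4.12 (cv2) and the standard library are available. Lean on these libraries where they do the work, as an engineer would, in place of code of your own. Each camera call takes 0.05 s, during which the arm holds its last target. There are 200 camera calls.

## Task

Hook the red hanger link onto the brass T-headed stud of the upturned half-round shelf board, its lug towards the rounded side: tip its eye past the stud's wide head, lay the link down flat on the board so that it cannot lift off, then slide it home, away from the rounded side, until the lug-side end of the eye bears firmly against the stud's neck. Work by feel and gently: a push of about 5 to 12 N is right, and never press on the stud with more than 20 N or on the board with more than 40 N. Let go, and leave the roll of tape and the sanding block where they are.

Things in the scene. Friction and masses are not known exactly. Their poses are not given: they have to be found in the camera images.
- board: Half-round shelf board lying underside up, fixed, white with a green lower edge, 24 mm thick on orange standoffs; its upper face is level, 50 mm above the table. Origin on the table straight below the insert. x points from the straight edge (at x = -60 mm) to the rounded side (at x = +140 mm); it is 400 mm long along y.
- insert (a point): Middle of the grey slotted insert, level with the board's upper face; x, z as the board's. In it stands a rigid fixed brass T-stud, off this point by up to 12 mm either way along x (never in y): find it by feel. Neck 10 mm across. Head 44 mm long (x), 14 wide (y), centred on the neck, underside 15 mm above the board, 3 mm thick at the ends, 6 mm over its middle 34 mm.
- link: Loose red steel hanger link, a flat plate 144 mm long, 38 mm wide, 5 mm thick, about 0.2 kg, lying flat on the table. Origin on its underside between lug and eye, z up. x points to the nose: nose end at x = +76 mm, tail end at x = -68 mm. An oblong eye goes through the plate near the nose, with 10 mm of plate left at the nose (the nose bar) and at each side.
- lug (a point): Centre of the upright black grip lug near the link's tail, at link x = -50 mm, 25 mm above the link's underside. The lug is 12 mm thick along the link's x, 34 mm wide along y and 40 mm tall (from 5 to 45 mm above the underside). Axes as the link's.
- eye (a point): Centre of the oblong eye, at link x = +50 mm, 2.5 mm above the underside (half-way through the plate). The eye is 32 mm long along x and 18 mm wide. Axes as the link's. Home is with this point 11 mm from the stud's axis, on the straight-edge side.
- eye_nose (a point): Middle of the eye's nose-side end, link x = +66 mm, half-way through the plate. The eye is shorter than the stud's head: tip the link nose down 25 to 35 degrees, put the nose bar down beyond the head's straight-edge end, draw it under the head towards the rounded side until it meets the neck, then lower the lug end past the head's other end (3 to 5 mm to spare near the neck).
- tape: Roll of green tape lying on the board, 68 mm across, 22 mm tall; origin under its centre. Leave alone.
- sander: Sanding block, 100 x 62 x 34 mm, on the table; origin under its centre. Leave alone.
Mind the look-alikes: they are no part of the job. What is shaped like the link but pink or purple is not meant.

How it is judged:
By the outcome, as a careful person would: the job done as asked, in the order asked, and still so for the second after the job is handed in, with the robot touching nothing.
It also fails if it takes over 69 s, if anything falls off the work surface, if the arm or the gripper's body presses on something with over 40 N, if the wrist force passes 120 N, or if a joint passes its speed limit or range.

## Working session

There is one attempt and no reset: what is moved stays moved. The work goes in short steps, Python scripts to look and compute and a tool call to move; the robot and the scene stay as the last step left them, time stands still between calls to the robot, and variables do not carry over. Pictures are saved under pics/ and viewed, at most 10 in all, crops included, and the job is handed in when it is done.

Besides the shell and the picture viewer there is one more tool, called by a JSON object that holds its "name" and its "arguments", one argument or row to a line. step_arm: Moves the arm, as the interface text tells. Its arguments: {"type":"object","properties":{"targets":{"type":"array"},"fingers":{"type":"number"},"newtons":{"type":"number"}},"required":["targets"]}

```bash
mkdir -p pics
cat > h.py <<'E'
import numpy as np, cv2
from bench import r, vision
from scipy.spatial.transform import Rotation as R
def snap(n,f):
    s=vision.snapshot(n); cv2.imwrite('pics/'+f,s['img']); np.savez('pics/'+f+'.npz',**{k:np.array(s[k]) for k in('mtx','eye','attitude')}); return s
def rot(a):
    a=np.array(a,float); return a if a.shape==(3,3) else R.from_euler('xyz',a,degrees=True).as_matrix()
def ray(f,px,z):
    d=np.load('pics/'+f+'.npz'); v=np.linalg.inv(d['mtx'])@[px[0],px[1],1]; v=rot(d['attitude'])@[v[0],-v[1],-v[2]]
    e=d['eye']; return (e+v*(z-e[2])/v[2]).round(1)
def proj(f,p):
    d=np.load('pics/'+f+'.npz'); c=rot(d['attitude']).T@(np.array(p,float)-d['eye']); q=d['mtx']@[c[0],-c[1],-c[2]]; return (q[:2]/q[2]).round(1)
E
python3 - <<'E'
from h import *
s=snap('top','top0.png'); print(s.keys(),s['eye'],s['attitude'],s['mtx'])
s=snap('scene','sc0.png'); print(s['eye'],s['attitude'])
print(r.sense())
E
```

```text
dict_keys(['img', 'mtx', 'eye', 'attitude']) [ 276.80402553   81.84633519 1275.26608737] [ 10.32990482  -0.28064676 -88.47872644] [[540.33433184   0.         323.32506226]
 [  0.         540.33433184 234.39516522]
 [  0.           0.           1.        ]]
[1495.84425085  438.45189928 1051.86873216] [ 47.1547737   0.4410345 109.8974453]
{'time': 0.1, 'joint_pos': array([ 7.23437858e+01,  7.50884415e+00,  8.53238136e+01, -8.24102700e-04,
        8.72616447e+01, -4.89487050e+00]), 'qd': array([ 0.029452  , -0.11155028, -0.00829525,  0.0125093 ,  0.04035871,
       -0.14286644]), 'joint_efforts': array([ 1.02464652e-03, -5.70948744e+01, -5.01946235e+01, -1.87541018e-04,
        8.06470314e-03, -3.62207049e-05]), 'tool_pos': array([132.38154269, 584.6926823 , 223.66211667]), 'tcp_rot': array([-1.79905971e+02, -7.22651399e-03,  1.67238690e+02]), 'ft_force': array([ 0.18751904, -0.03913337,  0.26423178]), 'wrist_torque': array([-0.03400441,  0.06030104, -0.05294526]), 'grip_force': 0.0, 'finger_gap': 85.62377699087476}
```

View pics/top0.png

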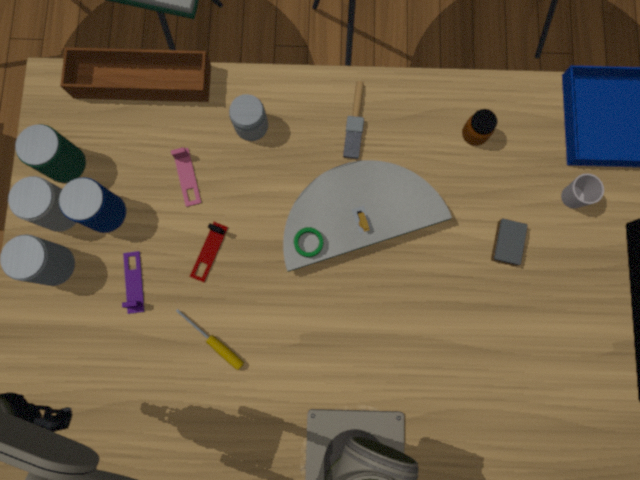

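View pics/sc0.png

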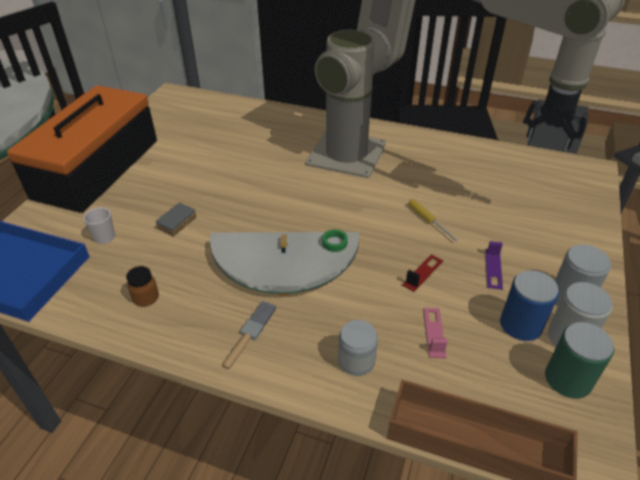

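Three objects are link-shaped in the top view: pink at (187,177), red at (209,251) and purple at (134,282). Red fits the description. The half-round board is at about (365,215), with the brass stud at about (363,221) and the tape at (309,242). I'll enlarge the link and the stud to confirm.

Run:
```python
from h import *
i=cv2.imread('pics/top0.png')
a=cv2.resize(i[215:290,180:240],None,fx=6,fy=6,interpolation=cv2.INTER_CUBIC)
b=cv2.resize(i[195:270,330:395],None,fx=6,fy=6,interpolation=cv2.INTER_CUBIC)
cv2.imwrite('pics/c1.png',np.hstack([a,b]))
for p,z in [((284,270),50),((454,217),50),((364,221),65),((364,221),50),((309,242),72),((209,251),5)]: print(p,ray('top0.png',p,z))
```

```text
(284, 270) [415.4 169.1  50. ]
(454, 217) [ 549.6 -220.4   50. ]
(364, 221) [531.2 -10.4  65. ]
(364, 221) [534.3 -11.6  50. ]
(309, 242) [477.9 113.6  72. ]
(209, 251) [460.9 352.    5. ]
```

View pics/c1.png

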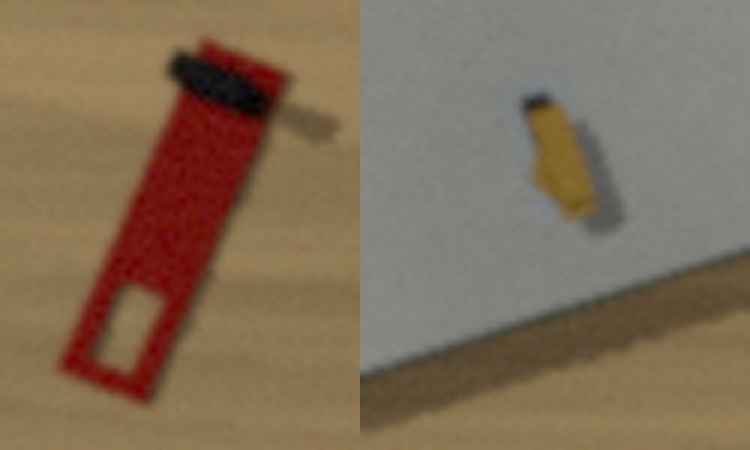

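Confirmed: the crop shows the red plate with its black lug at the upper end and the eye at the lower end. The brass head runs from about (360,212) to (367,231) in full-image pixels. Next I fit the poses.

Run:
```python
from h import *
f='top0.png'
c=[ray(f,p,5)[:2] for p in((190,276.7),(205,282.2),(214.2,221.7),(228,227.5))]
n=(c[0]+c[1])/2;t=(c[2]+c[3])/2;d=n-t;L=np.hypot(*d);u=d/L
print('L',L,'W',np.hypot(*(c[1]-c[0])),'yaw',np.degrees(np.arctan2(*u[::-1])))
o=(n+t)/2-4*u
print('origin',o,'lug',o-50*u)
for p in((360,211.7),(367,230.8)):print(ray(f,p,70))
e=[ray(f,p,50)[:2] for p in((330+0,195+375/6),(330+390/6,195+250/6))]
d=e[1]-e[0];print('edge dir',np.degrees(np.arctan2(d[1],d[0])),e)
# dist of stud from edge
d/=np.hypot(*d); print([ (np.array(ray(f,p,70)[:2])-e[0])@[-d[1],d[0]] for p in((360,211.7),(367,230.8))])
```

```text
L 141.06957503303107 W 38.04221339512197 yaw 160.34480990281023
origin [462.89193557 349.5795646 ] lug [509.97863019 332.76162211]
[551.6  -0.6  70. ]
[507.6 -17.2  70. ]
edge dir -70.54181572798423 [array([446.9,  65.1]), array([499.4, -83.5])]
[np.float64(76.8341390043638), np.float64(29.817432937107746)]
```

{"name": "step_arm", "arguments": {
  "targets": [
    [[28,-19,0,0,0,-0.12],[56,-38,0,0,0,-0.24],[84,-57,0,0,0,-0.36],[112,-76,0,0,0,-0.48],[140,-95,0,0,0,-0.6],[168,-114,0,0,0,-0.72],[196,-133,0,0,0,-0.84],[224,-152,0,0,0,-0.96],[252,-171,0,0,0,-1.08],[280,-190,0,0,0,-1.2],[308,-209,0,0,0,-1.32],[336,-228,0,0,0,-1.44]]
  ],
  "fingers": -0.2
}}

```text
time: 1.1
tool_pos: [469.5, 355.9, 224.1]
tcp_rot: [-180.0, 0.0, 84.4]
ft_force: [0.8, 0.6, 0.7]
finger_gap: 51.4
grip_force: 0.0
```

{"name": "step_arm", "arguments": {
  "targets": [
    [[20,-12,-20,0,0,-0.12],[38,-22,-50,0,0,-0.25],[38,-22,-70,0,0,-0.25],[38,-22,-70,0,0,-0.25],[38,-22,-70,0,0,-0.25]]
  ]
}}

```text
time: 1.52
tool_pos: [505.2, 334.4, 152.8]
tcp_rot: [-179.8, 0.2, 70.4]
ft_force: [-0.6, -0.0, 0.4]
finger_gap: 51.7
grip_force: 0.0
```

Run:
```python
from h import *
s=r.sense();print(s['time'],s['tool_pos'],s['tcp_rot'],s['ft_force'],s['finger_gap'])
s=snap('wrist','w1.png')
for p in((510,333,45),(510,333,5),(463,350,5),(416,367,5)):print(proj('w1.png',p))
```

```text
1.5167 [505.23967044 334.37367777 152.78109299] [-179.82032334    0.18077207   70.43734329] [-0.5948873  -0.03676781  0.44783776] 51.6539805324217
[326.2 227.2]
[325.2 209.9]
[256.7 209.5]
[188.3 209.1]
```

View pics/w1.png

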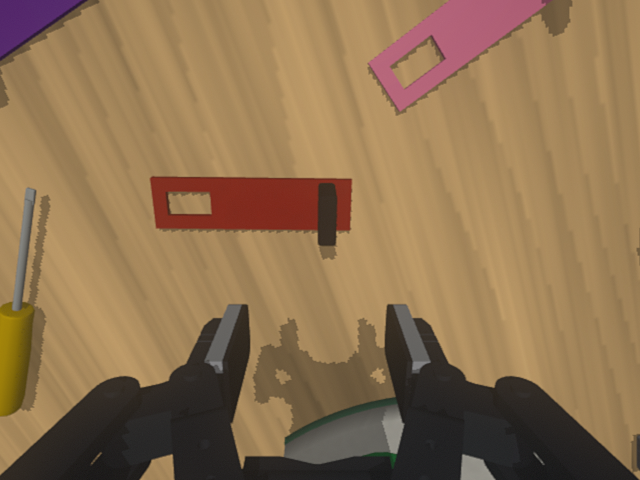

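The wrist view shows the red link with its nose at left, corners (151,177) and (157,230), and its tail at right, (351,180) and (351,231). The top of the black lug is at about (327,215).

Run:
```python
from h import *
f='w1.png'
c=[ray(f,p,5)[:2] for p in((151,177),(157,230),(352,180),(352,231))]
n=(c[0]+c[1])/2;t=(c[2]+c[3])/2;d=n-t;L=np.hypot(*d);u=d/L
o=(n+t)/2-4*u
print('L',L,'W',np.hypot(*(c[1]-c[0])),np.hypot(*(c[2]-c[3])),'yaw',np.degrees(np.arctan2(*u[::-1])),'lug',o-50*u, o)
print([ray(f,p,45) for p in((318,245),(336,245),(318,183),(336,183))])
```

```text
L 143.92974848862897 W 39.87605797969498 38.360005213764005 yaw 159.88425278661168 lug [512.43098731 335.42843972] [465.48099906 352.62432887]
[array([501. , 323.3,  45. ]), array([512. , 319.4,  45. ]), array([514.7, 361.9,  45. ]), array([525.2, 358.2,  45. ])]
```

{"name": "step_arm", "arguments": {
  "targets": [
    [[6,1,-25,0,0,-0.008],[6,1,-50,0,0,-0.008],[6,1,-75,0,0,-0.008],[6,1,-95,0,0,-0.008],[6,1,-110,0,0,-0.008],[6,1,-120,0,0,-0.008],[6,1,-120,0,0,-0.008]]
  ]
}}

```text
time: 2.15
tool_pos: [511.7, 336.6, 34.0]
tcp_rot: [-180.0, 0.1, 70.0]
ft_force: [-0.4, -0.6, -0.6]
finger_gap: 51.4
grip_force: 0.0
```

{"name": "step_arm", "arguments": {
  "targets": [
    [[0,0,0,0,0,0],[0,0,0,0,0,0],[0,0,0,0,0,0],[0,0,0,0,0,0],[0,0,0,0,0,0],[0,0,0,0,0,0],[0,0,0,0,0,0],[0,0,0,0,0,0]]
  ],
  "fingers": 1,
  "newtons": 80
}}

```text
time: 2.82
tool_pos: [513.4, 337.1, 36.7]
tcp_rot: [179.9, -0.1, 70.0]
ft_force: [-3.6, 0.2, 5.0]
finger_gap: 6.7
grip_force: 78.6
```

Run:
```python
from h import *
s=r.sense();print(s['tool_pos'],s['finger_gap'],s['grip_force'],s['ft_force'],s['wrist_torque'])
s=snap('wrist','w2.png')
t=snap('scene','sc2.png')
cv2.imwrite('pics/v2.png',np.hstack([s['img'],])) 
a=cv2.resize(t['img'][180:330,360:480],None,fx=4,fy=4)[:600]
b=cv2.resize(s['img'],(320,240)); b=np.vstack([b,np.zeros((360,320,3),np.uint8)])
cv2.imwrite('pics/v2.png',np.hstack([a,b]))
```

```text
[513.36274102 337.14295372  36.73250226] 6.744267242362563 78.62322963774204 [-3.58000362  0.18496308  4.99770464] [ 0.08687412  0.49125296 -0.05417482]
```

View pics/v2.png

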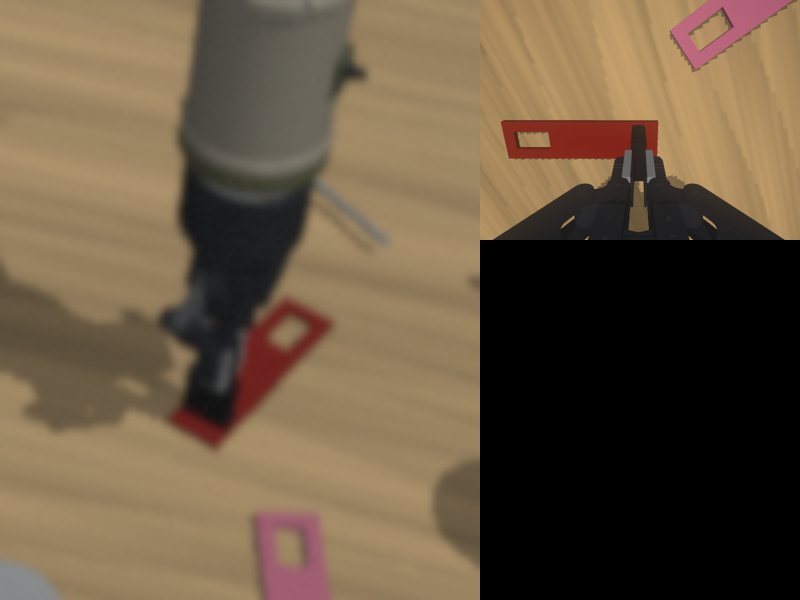

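The grip looks sound: the lug is between the pads and the link lies flat. I lift it and carry it over the board.

{"name": "step_arm", "arguments": {
  "targets": [
    [[0,0,15,0,0,0],[0,0,40,0,0,0],[0,0,70,0,0,0],[0,0,100,0,0,0],[5,-15,130,0,0,0.03],[15,-40,150,0,0,0.1],[25,-70,160,0,0,0.17],[35,-100,160,0,0,0.24],[45,-130,160,0,0,0.31],[55,-160,160,0,0,0.38],[65,-190,160,0,0,0.45],[75,-220,160,0,0,0.52]]
  ]
}}

```text
time: 3.92
tool_pos: [587.9, 114.7, 195.2]
tcp_rot: [180.0, 0.0, 99.9]
ft_force: [0.0, -0.0, -2.5]
finger_gap: 6.6
grip_force: 78.5
```

{"name": "step_arm", "arguments": {
  "targets": [
    [[10,-30,0,0,0,0.06],[20,-55,0,0,0,0.12],[28,-75,0,0,0,0.17],[35,-93,0,0,0,0.17],[35,-93,0,0,0,0.17],[35,-93,0,0,0,0.17],[35,-93,0,0,0,0.17]]
  ]
}}

```text
time: 4.5
tool_pos: [622.4, 23.4, 194.8]
tcp_rot: [180.0, -0.0, 109.5]
ft_force: [-0.1, 0.2, -2.5]
finger_gap: 6.7
grip_force: 78.5
```

Run:
```python
from h import *
s=r.sense();print(s['time'],s['tool_pos'],s['tcp_rot'],s['finger_gap'],s['grip_force'],s['ft_force'])
snap('wrist','w3.png');snap('top','t3.png')
for n,p in(('stud',(530,-9,71)),('edge',(446.9,65.1,50))):print(n,proj('w3.png',p))
```

```text
4.5 [622.37556399  23.43537772 194.75755435] [ 1.79996286e+02 -2.34441168e-02  1.09451503e+02] 6.712431019221494 78.54414470493793 [-0.09290427  0.2414479  -2.46490534]
stud [172.6 220.9]
edge [83.4 67.6]
```

View pics/w3.png

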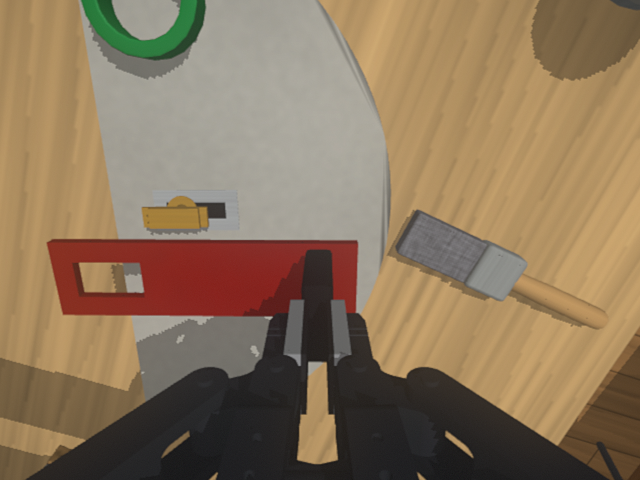

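Run:
```python
from h import *
i=cv2.imread('pics/w3.png')
a=cv2.resize(i[180:325,40:250],None,fx=3.8,fy=3.8,interpolation=cv2.INTER_CUBIC)
cv2.imwrite('pics/c3.png',a);print(a.shape)
d=np.load('pics/w3.png.npz');print(d['eye'],d['attitude'],d['mtx'][0,0])
for z in(50,65,71):print(proj('w3.png',(530,-9,z)))
```

```text
(551, 798, 3)
[594.11473742 104.01895963 343.87258286] [-19.14675885   0.06883782  19.41891362] 422.3689989933104
[182.  212.3]
[175.4 218.4]
[172.6 220.9]
```

View pics/c3.png

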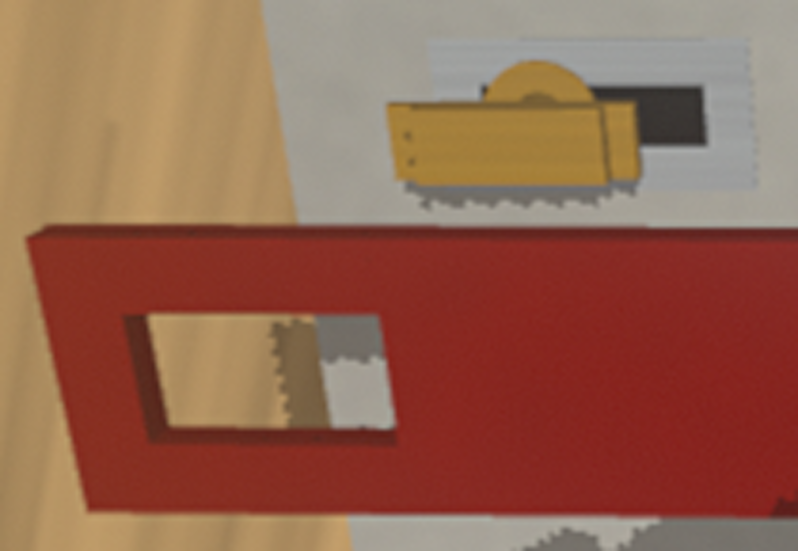

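The enlarged crop shows the head with corners near (387,103), (637,102), (641,178) and (398,184), and its step at (605,105..184). The eye's top edge has corners (124,315), (378,315), (396,443) and (150,443).

Run:
```python
from h import *
f='w3.png'; P=lambda x,y,z:ray(f,(40+x/3.8-.37,180+y/3.8-.37),z)[:2]
b=np.radians(19.46);X=np.array([np.cos(b),np.sin(b)]);Y=np.array([-X[1],X[0]])
bb=lambda q:np.round([q@X,q@Y],1)
print('TCP',bb(np.array([622.4,23.4])))
print('head')
for p in((387,103,71),(398,184,71),(603,105,71),(608,184,71),(637,102,68),(641,178,68)):print(p,bb(P(*p)))
print('insert')
for p in((428,38,50),(750,38,50),(757,188,50)):print(p,bb(P(*p)))
print('edge');
for p in((264,0,50),(298,224,50)):print(p,bb(P(*p)))
for zt in(163,158,153):
  print('link',zt)
  for p in((26,238),(88,512),(124,315),(150,443),(378,315),(396,443)):print(p,bb(P(*p,zt)))
```

```text
TCP [ 594.6 -185.3]
head
(387, 103, 71) [ 477.  -175.1]
(398, 184, 71) [ 476.9 -190.1]
(603, 105, 71) [ 515.1 -175.5]
(608, 184, 71) [ 514.6 -190.1]
(637, 102, 68) [ 520.3 -175.8]
(641, 178, 68) [ 519.7 -190. ]
insert
(428, 38, 50) [ 477.3 -168.3]
(750, 38, 50) [ 537.6 -168.3]
(757, 188, 50) [ 537.  -197.9]
edge
(264, 0, 50) [ 447.8 -161.1]
(298, 224, 50) [ 447.3 -205.2]
link 163
(26, 238) [ 471.  -166.5]
(88, 512) [ 471.1 -203.8]
(124, 315) [ 480.9 -176.5]
(150, 443) [ 480.8 -194. ]
(378, 315) [ 511.9 -176.5]
(396, 443) [ 511.8 -194. ]
link 158
(26, 238) [ 467.6 -168.3]
(88, 512) [ 467.7 -206.7]
(124, 315) [ 477.8 -178.7]
(150, 443) [ 477.7 -196.6]
(378, 315) [ 509.7 -178.7]
(396, 443) [ 509.5 -196.6]
link 153
(26, 238) [ 464.2 -170.2]
(88, 512) [ 464.2 -209.5]
(124, 315) [ 474.6 -180.7]
(150, 443) [ 474.6 -199.2]
(378, 315) [ 507.4 -180.8]
(396, 443) [ 507.2 -199.2]
```

{"name": "step_arm", "arguments": {
  "targets": [
    [[-7,-2,0,0.024,-0.068,0],[-14,-4,0,0.048,-0.136,0],[-21,-6,0,0.072,-0.204,0],[-28,-8,0,0.096,-0.272,0],[-34,-9,-2,0.12,-0.339,0],[-40,-11,-7,0.144,-0.407,0],[-45,-12,-12,0.168,-0.475,0],[-47.5,-12.5,-16,0.192,-0.543,0],[-47.5,-12.5,-16,0.192,-0.543,0],[-47.5,-12.5,-16,0.192,-0.543,0],[-47.5,-12.5,-16,0.192,-0.543,0]]
  ]
}}

```text
time: 5.52
tool_pos: [576.0, 10.8, 180.4]
tcp_rot: [147.0, 0.1, 109.5]
ft_force: [-0.1, 0.4, -1.9]
finger_gap: 6.7
grip_force: 78.7
```

```bash
cat >> h.py <<'E'
b=np.radians(19.46);X=np.array([np.cos(b),np.sin(b),0]);Y=np.array([-X[1],X[0],0]);Z=np.array([0,0,1.])
bb=lambda q:np.round([q@X,q@Y,q[2]],1)
def state():
    s=r.sense(); M=rot(s['tcp_rot']); lx,lz=-M[:,1],-M[:,2]; p=np.array(s['tool_pos'])
    t=np.degrees(np.arcsin(-lx[2])); F=np.array(s['ft_force'])
    print('t',s['time'],'TCPb',bb(p),'tilt',t.round(2),'yawerr',np.degrees(np.arctan2(-(lx@Y),-(lx@X))).round(2),'roll',np.degrees(np.arcsin(M[2,0])).round(2),'F b',bb(F),'grip',round(s['grip_force']),'gap',round(s['finger_gap'],1))
    for n,a in(('nose76',76),('en66',66),('en34',34)): print(n,bb(p+(a+50)*lx-38*lz), end=' ')
    print()
E
python3 - <<'E'
from h import *
state(); s=snap('wrist','w4.png')
cv2.imwrite('pics/c4.png',cv2.resize(s['img'][120:345,0:300],None,fx=2.6,fy=2.6,interpolation=cv2.INTER_CUBIC))
E
```

```text
t 5.5167 TCPb [ 546.7 -181.7  180.4] tilt 33.01 yawerr 0.09 roll -0.08 F b [ 0.1  0.4 -1.9] grip 79 gap 6.7
nose76 [ 461.7 -181.9   79.9] en66 [ 470.1 -181.9   85.3] en34 [ 496.9 -181.8  102.7]
```

View pics/c4.png

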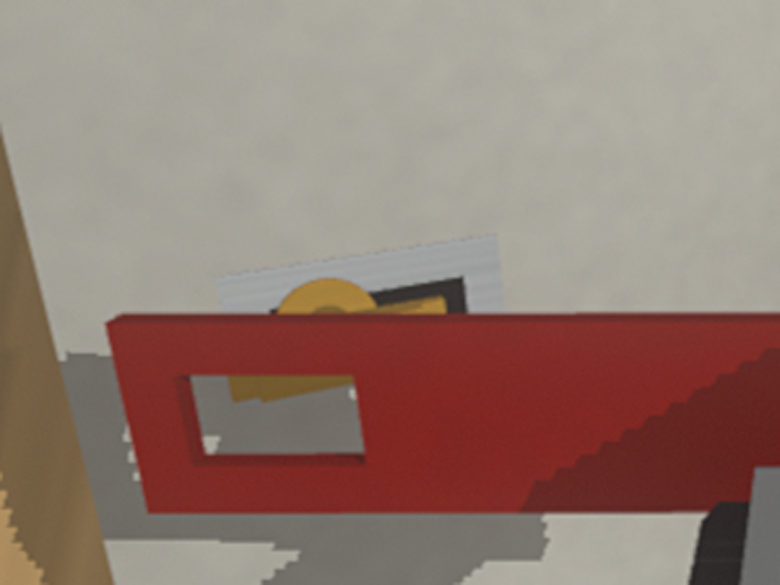

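The tilted link is hovering over the stud. Its nose corners are at (107,325) and (147,513), with the eye between columns 177 and 366. I fit the link-in-hand offset from both wrist images.

Run:
```python
from h import *
from scipy.optimize import least_squares
pts=np.array([(76,19,5),(76,-19,5),(66,9,5),(66,-9,5),(34,9,5),(34,-9,5)],float)
# link +y = -board Y = lower in image
pts[:,1]*=-1
a=[(40+x/3.8-.37,180+y/3.8-.37) for x,y in((26,238),(88,512),(124,315),(150,443),(378,315),(396,443))]
c=[(x/2.6-.3,120+y/2.6-.3) for x,y in((107,325),(147,513),(177,377),(193,462),(356,377),(366,462))]
obs=[('w3.png',np.array([622.376,23.435,194.758]),rot([179.996,-.023,109.4515]),a),('w4.png',np.array([576.0,10.8,180.4]),rot([147.0,.1,109.5]),c)]
def res(q,im=(0,1)):
    dx,ly,h,pt,yw=q;e=[]
    for k in im:
        f,p,M,o=obs[k]
        A=np.stack([-M[:,1],-M[:,0],-M[:,2]],1)@R.from_euler('zy',[yw,pt],degrees=True).as_matrix()
        for P,uv in zip(pts,o): e+=list(proj(f,p+A@(P-[-50+dx,ly,h]))-uv)
    e=np.array(e)
    return np.r_[e,dx/2,(pt)/2]
for im in((0,),(1,),(0,1)):
    s=least_squares(res,[0,-1.7,38,0,0],args=(im,));print(im,s.x.round(2),np.sqrt(np.mean(s.fun**2)).round(2))
```

```text
(0,) [ 0.  -1.7 38.   0.   0. ] 2.04
(1,) [ 0.  -1.7 38.   0.   0. ] 1.9
(0, 1) [ 0.  -1.7 38.   0.   0. ] 2.05
```

```bash
sed -i 's/return (q\[:2\]\/q\[2\]).round(1)/return q[:2]\/q[2]/' h.py
python3 - <<'E'
from h import *
from scipy.optimize import least_squares
pts=np.array([(76,-19,5),(76,19,5),(66,-9,5),(66,9,5),(34,-9,5),(34,9,5)],float)
a=[(40+x/3.8-.37,180+y/3.8-.37) for x,y in((26,238),(88,512),(124,315),(150,443),(378,315),(396,443))]
c=[(x/2.6-.3,120+y/2.6-.3) for x,y in((107,325),(147,513),(177,377),(193,462),(356,377),(366,462))]
obs=[('w3.png',np.array([622.376,23.435,194.758]),rot([179.996,-.023,109.4515]),a),('w4.png',np.array([576.0,10.8,180.4]),rot([147.0,.1,109.5]),c)]
def res(q,im=(0,1)):
    dx,ly,h,pt,yw=q;e=[]
    for k in im:
        f,p,M,o=obs[k]
        A=np.stack([-M[:,1],-M[:,0],-M[:,2]],1)@R.from_euler('zy',[yw,pt],degrees=True).as_matrix()
        for P,uv in zip(pts,o): e+=list(proj(f,p+A@(P-[-50+dx,ly,h]))-uv)
    return np.r_[np.array(e),dx/2,pt/2]
for im in((0,),(1,),(0,1)):
    s=least_squares(res,[0,-1.7,38,0,0],args=(im,));print(im,s.x.round(2),np.sqrt(np.mean(s.fun**2)).round(2))
E
```

```text
(0,) [-0.72 -2.03 40.6   0.23  0.  ] 0.21
(1,) [-0.74 -4.28 44.29 -2.33 -0.92] 0.57
(0, 1) [-0.83 -3.53 43.49 -1.34 -0.53] 1.89
```

{"name": "step_arm", "arguments": {
  "targets": [
    [[-3,0,0,0,0,0],[-3,0,-4,0,0,0],[-3,0,-8,0,0,0],[-3,0,-12,0,0,0],[-3,0,-16,0,0,0],[-3,0,-20,0,0,0],[-3,0,-20,0,0,0],[-3,0,-20,0,0,0]]
  ]
}}

```text
time: 6.23
tool_pos: [571.7, 10.7, 157.9]
tcp_rot: [147.1, -0.0, 109.5]
ft_force: [-0.2, -0.2, -2.2]
finger_gap: 6.7
grip_force: 78.7
```

{"name": "step_arm", "arguments": {
  "targets": [
    [[0,0,-1,0,0,0],[0,0,-2,0,0,0],[0,0,-3,0,0,0],[0,0,-3,0,0,0],[0,0,-3,0,0,0]]
  ]
}}

```text
time: 6.65
tool_pos: [572.0, 10.7, 155.6]
tcp_rot: [147.0, 0.0, 109.5]
ft_force: [-0.3, -0.5, -3.0]
finger_gap: 6.9
grip_force: 78.7
```

{"name": "step_arm", "arguments": {
  "targets": [
    [[0,0,-0.7,0,0,0],[0,0,-1.4,0,0,0],[0,0,-2,0,0,0],[0,0,-2,0,0,0]]
  ]
}}

```text
time: 6.98
tool_pos: [572.0, 10.7, 153.4]
tcp_rot: [147.0, -0.0, 109.5]
ft_force: [-0.4, 0.6, -2.3]
finger_gap: 6.7
grip_force: 78.7
```

{"name": "step_arm", "arguments": {
  "targets": [
    [[0,0,-0.5,0,0,0],[0,0,-1,0,0,0],[0,0,-1,0,0,0],[0,0,-1,0,0,0]]
  ]
}}

```text
time: 7.32
tool_pos: [572.0, 10.7, 152.6]
tcp_rot: [147.0, 0.0, 109.5]
ft_force: [0.6, 0.0, -2.8]
finger_gap: 6.6
grip_force: 78.7
```

{"name": "step_arm", "arguments": {
  "targets": [
    [[0,0,-0.5,0,0,0],[0,0,-1,0,0,0],[0,0,-1,0,0,0],[0,0,-1,0,0,0]]
  ]
}}

```text
time: 7.65
tool_pos: [572.0, 10.7, 151.6]
tcp_rot: [147.0, 0.0, 109.5]
ft_force: [1.8, 0.7, -3.3]
finger_gap: 6.7
grip_force: 78.7
```

{"name": "step_arm", "arguments": {
  "targets": [
    [[0,0,-0.5,0,0,0],[0,0,-1,0,0,0],[0,0,-1,0,0,0],[0,0,-1,0,0,0]]
  ]
}}

```text
time: 7.98
tool_pos: [572.0, 10.7, 150.5]
tcp_rot: [147.0, 0.0, 109.5]
ft_force: [0.7, 0.6, -2.0]
finger_gap: 6.5
grip_force: 78.7
```

{"name": "step_arm", "arguments": {
  "targets": [
    [[0,0,-0.5,0,0,0],[0,0,-1,0,0,0],[0,0,-1,0,0,0],[0,0,-1,0,0,0]]
  ]
}}

```text
time: 8.32
tool_pos: [572.0, 10.7, 149.5]
tcp_rot: [147.0, 0.0, 109.5]
ft_force: [0.8, -0.7, -2.3]
finger_gap: 6.5
grip_force: 78.7
```

{"name": "step_arm", "arguments": {
  "targets": [
    [[0,0,-0.5,0,0,0],[0,0,-1,0,0,0],[0,0,-1,0,0,0],[0,0,-1,0,0,0]]
  ]
}}

```text
time: 8.65
tool_pos: [572.1, 10.7, 148.7]
tcp_rot: [147.0, 0.0, 109.5]
ft_force: [-0.0, 0.6, -2.8]
finger_gap: 6.7
grip_force: 78.8
```

{"name": "step_arm", "arguments": {
  "targets": [
    [[0,0,-0.5,0,0,0],[0,0,-1,0,0,0],[0,0,-1,0,0,0],[0,0,-1,0,0,0]]
  ]
}}

```text
time: 8.98
tool_pos: [572.3, 10.6, 147.9]
tcp_rot: [147.0, 0.0, 109.5]
ft_force: [1.7, 0.7, -0.1]
finger_gap: 6.7
grip_force: 79.1
```

{"name": "step_arm", "arguments": {
  "targets": [
    [[0,0,-0.5,0,0,0],[0,0,-1,0,0,0],[0,0,-1,0,0,0],[0,0,-1,0,0,0]]
  ]
}}

```text
time: 9.32
tool_pos: [572.2, 10.7, 146.8]
tcp_rot: [147.0, 0.0, 109.5]
ft_force: [2.4, 0.6, 0.6]
finger_gap: 6.8
grip_force: 79.3
```

Light contact at TCP z of about 148. I tip the link slightly more, lift about 0.6 mm clear, and draw it under the head.

{"name": "step_arm", "arguments": {
  "targets": [
    [[-1.5,-0.5,3,0.006,-0.0165,0],[-3.3,-1.2,5,0.0116,-0.033,0],[-3.3,-1.2,5,0.0116,-0.033,0],[-3.3,-1.2,5,0.0116,-0.033,0]]
  ]
}}

```text
time: 9.65
tool_pos: [568.1, 9.3, 151.1]
tcp_rot: [145.0, -0.0, 109.4]
ft_force: [-0.2, -0.0, -1.9]
finger_gap: 6.9
grip_force: 79.0
```

{"name": "step_arm", "arguments": {
  "targets": [
    [[1.9,0.7,0,0,0,0],[3.8,1.3,0,0,0,0],[5.7,2,0,0,0,0],[7.5,2.7,0,0,0,0],[9.4,3.3,0,0,0,0],[9.4,3.3,0,0,0,0],[9.4,3.3,0,0,0,0]]
  ]
}}

```text
time: 10.23
tool_pos: [578.3, 13.0, 151.6]
tcp_rot: [145.0, 0.0, 109.5]
ft_force: [-0.1, -0.2, -2.6]
finger_gap: 6.5
grip_force: 78.8
```

{"name": "step_arm", "arguments": {
  "targets": [
    [[1.9,0.7,0,0,0,0],[3.8,1.3,0,0,0,0],[5.7,2,0,0,0,0],[5.7,2,0,0,0,0],[5.7,2,0,0,0,0]]
  ]
}}

```text
time: 10.65
tool_pos: [584.0, 14.9, 151.6]
tcp_rot: [145.0, 0.0, 109.5]
ft_force: [0.7, -0.5, -1.3]
finger_gap: 6.8
grip_force: 78.8
```

Run:
```python
from h import *
state()
```

```text
t 10.65 TCPb [ 555.6 -180.5  151.6] tilt 35.01 yawerr 0.03 roll -0.01 F b [ 0.6 -0.7 -1.3] grip 79 gap 6.8
nose76 [ 474.2 -180.6   48.2] en66 [ 482.4 -180.6   54. ] en34 [ 508.6 -180.6   72.3]
```

{"name": "step_arm", "arguments": {
  "targets": [
    [[1.9,0.7,0,0,0,0],[3.8,1.3,0,0,0,0],[5.7,2,0,0,0,0],[5.7,2,0,0,0,0],[5.7,2,0,0,0,0]]
  ]
}}

```text
time: 11.07
tool_pos: [589.7, 16.9, 151.6]
tcp_rot: [145.0, 0.0, 109.5]
ft_force: [0.9, 0.6, -1.3]
finger_gap: 6.7
grip_force: 78.8
```

{"name": "step_arm", "arguments": {
  "targets": [
    [[0.9,0.3,0,0,0,0],[1.9,0.7,0,0,0,0],[1.9,0.7,0,0,0,0],[1.9,0.7,0,0,0,0]]
  ]
}}

```text
time: 11.4
tool_pos: [591.5, 17.5, 151.6]
tcp_rot: [145.0, 0.0, 109.5]
ft_force: [1.0, -0.4, -1.8]
finger_gap: 6.5
grip_force: 78.8
```

{"name": "step_arm", "arguments": {
  "targets": [
    [[0.9,0.3,0,0,0,0],[1.4,0.5,0,0,0,0],[1.4,0.5,0,0,0,0],[1.4,0.5,0,0,0,0]]
  ]
}}

```text
time: 11.73
tool_pos: [592.9, 18.0, 151.6]
tcp_rot: [145.0, 0.0, 109.5]
ft_force: [0.6, -0.5, -1.4]
finger_gap: 6.6
grip_force: 78.8
```

{"name": "step_arm", "arguments": {
  "targets": [
    [[0.5,0.2,0,0,0,0],[0.9,0.3,0,0,0,0],[0.9,0.3,0,0,0,0],[0.9,0.3,0,0,0,0]]
  ]
}}

```text
time: 12.07
tool_pos: [593.8, 18.3, 151.6]
tcp_rot: [145.0, 0.0, 109.5]
ft_force: [-0.2, -0.3, -2.5]
finger_gap: 6.4
grip_force: 78.8
```

{"name": "step_arm", "arguments": {
  "targets": [
    [[0.5,0.2,0,0,0,0],[0.9,0.3,0,0,0,0],[0.9,0.3,0,0,0,0],[0.9,0.3,0,0,0,0]]
  ]
}}

```text
time: 12.4
tool_pos: [594.7, 18.6, 151.6]
tcp_rot: [145.0, 0.0, 109.5]
ft_force: [-0.3, -1.0, -1.7]
finger_gap: 6.9
grip_force: 78.8
```

{"name": "step_arm", "arguments": {
  "targets": [
    [[0.5,0.2,0,0,0,0],[0.9,0.3,0,0,0,0],[0.9,0.3,0,0,0,0],[0.9,0.3,0,0,0,0]]
  ]
}}

```text
time: 12.73
tool_pos: [595.5, 18.9, 151.5]
tcp_rot: [145.0, 0.0, 109.5]
ft_force: [0.6, -0.0, -2.6]
finger_gap: 6.7
grip_force: 78.8
```

{"name": "step_arm", "arguments": {
  "targets": [
    [[0.5,0.2,0,0,0,0],[0.9,0.3,0,0,0,0],[0.9,0.3,0,0,0,0],[0.9,0.3,0,0,0,0]]
  ]
}}

```text
time: 13.07
tool_pos: [596.4, 19.2, 151.5]
tcp_rot: [145.0, 0.0, 109.5]
ft_force: [0.1, 0.1, -2.3]
finger_gap: 6.2
grip_force: 78.9
```

{"name": "step_arm", "arguments": {
  "targets": [
    [[0.5,0.2,0,0,0,0],[0.9,0.3,0,0,0,0],[0.9,0.3,0,0,0,0],[0.9,0.3,0,0,0,0]]
  ]
}}

```text
time: 13.4
tool_pos: [597.3, 19.5, 151.5]
tcp_rot: [145.0, 0.0, 109.5]
ft_force: [-0.5, -0.0, -2.7]
finger_gap: 6.6
grip_force: 78.9
```

Run:
```python
from h import *
state(); s=snap('wrist','w5.png')
cv2.imwrite('pics/c5.png',cv2.resize(s['img'][120:345,0:300],None,fx=2.6,fy=2.6,interpolation=cv2.INTER_CUBIC))
```

```text
t 13.4 TCPb [ 569.7 -180.6  151.5] tilt 34.99 yawerr 0.02 roll -0.0 F b [-0.4  0.1 -2.7] grip 79 gap 6.6
nose76 [ 488.2 -180.6   48.1] en66 [ 496.4 -180.6   53.8] en34 [ 522.6 -180.6   72.2]
```

View pics/c5.png

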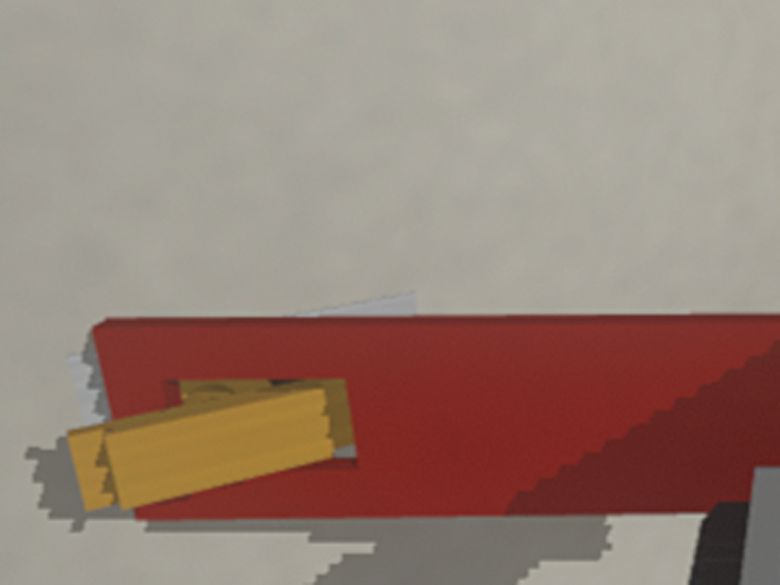

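The head has passed through the eye and the nose bar is under it, with the neck visible near (210,390). I keep drawing towards the neck.

{"name": "step_arm", "arguments": {
  "targets": [
    [[0.5,0.2,0,0,0,0],[0.9,0.3,0,0,0,0],[0.9,0.3,0,0,0,0],[0.9,0.3,0,0,0,0]]
  ]
}}

```text
time: 13.78
tool_pos: [598.1, 19.8, 151.4]
tcp_rot: [145.0, 0.0, 109.5]
ft_force: [-1.2, -0.4, -3.5]
finger_gap: 6.7
grip_force: 78.8
```

{"name": "step_arm", "arguments": {
  "targets": [
    [[0.5,0.2,0,0,0,0],[0.9,0.3,0,0,0,0],[0.9,0.3,0,0,0,0],[0.9,0.3,0,0,0,0]]
  ]
}}

```text
time: 14.12
tool_pos: [599.1, 20.1, 151.4]
tcp_rot: [145.0, 0.0, 109.5]
ft_force: [-1.8, -0.9, -4.0]
finger_gap: 7.0
grip_force: 78.8
```

{"name": "step_arm", "arguments": {
  "targets": [
    [[0.5,0.2,0,0,0,0],[0.9,0.3,0,0,0,0],[0.9,0.3,0,0,0,0],[0.9,0.3,0,0,0,0]]
  ]
}}

```text
time: 14.45
tool_pos: [599.9, 20.4, 151.4]
tcp_rot: [145.0, 0.0, 109.5]
ft_force: [-2.0, -1.1, -4.1]
finger_gap: 6.6
grip_force: 78.7
```

{"name": "step_arm", "arguments": {
  "targets": [
    [[1.9,0.7,-1.8,-0.0073,0.0206,0],[3.9,1.4,-3.7,-0.0145,0.0411,0],[5.8,2.0,-5.6,-0.0218,0.0617,0],[7.6,2.7,-7.6,-0.0291,0.0823,0],[9.4,3.3,-9.6,-0.0364,0.1029,0],[11.2,4.0,-11.6,-0.0436,0.1234,0],[13.0,4.6,-13.7,-0.0509,0.144,0],[14.7,5.2,-15.9,-0.0582,0.1646,0],[14.7,5.2,-15.9,-0.0582,0.1646,0],[14.7,5.2,-15.9,-0.0582,0.1646,0]]
  ]
}}

```text
time: 15.28
tool_pos: [614.6, 25.9, 135.1]
tcp_rot: [155.1, -0.0, 109.5]
ft_force: [-3.2, -1.4, -4.8]
finger_gap: 6.2
grip_force: 78.7
```

Run:
```python
from h import *
state()
```

```text
t 15.2833 TCPb [ 588.2 -180.4  135.1] tilt 24.94 yawerr 0.05 roll 0.02 F b [-3.5 -0.2 -4.8] grip 79 gap 6.2
nose76 [ 489.9 -180.4   47.5] en66 [ 499.  -180.4   51.7] en34 [ 528.  -180.4   65.2]
```

{"name": "step_arm", "arguments": {
  "targets": [
    [[1.7,0.6,-2.2,-0.0073,0.0206,0],[3.3,1.2,-4.4,-0.0145,0.0411,0],[4.9,1.7,-6.7,-0.0218,0.0617,0],[6.4,2.3,-9.0,-0.0291,0.0823,0],[6.4,2.3,-9.0,-0.0291,0.0823,0],[6.4,2.3,-9.0,-0.0291,0.0823,0]]
  ]
}}

```text
time: 15.78
tool_pos: [620.5, 28.0, 125.7]
tcp_rot: [160.1, -0.0, 109.5]
ft_force: [-4.9, -1.4, -6.6]
finger_gap: 6.5
grip_force: 78.7
```

{"name": "step_arm", "arguments": {
  "targets": [
    [[1.5,0.5,-2.3,-0.0073,0.0206,0],[2.9,1.0,-4.7,-0.0145,0.0411,0],[4.3,1.5,-7.1,-0.0218,0.0617,0],[5.7,2.0,-9.5,-0.0291,0.0823,0],[5.7,2.0,-9.5,-0.0291,0.0823,0],[5.7,2.0,-9.5,-0.0291,0.0823,0]]
  ]
}}

```text
time: 16.28
tool_pos: [625.8, 29.9, 115.9]
tcp_rot: [165.2, -0.1, 109.5]
ft_force: [-6.8, -1.7, -5.0]
finger_gap: 6.4
grip_force: 78.9
```

{"name": "step_arm", "arguments": {
  "targets": [
    [[0.8,0.3,-2.5,-0.0073,0.0206,0],[1.8,0.6,-5,-0.0145,0.0411,0],[2.7,0.9,-7.5,-0.0218,0.0617,0],[3.6,1.3,-10,-0.0291,0.0823,0],[3.6,1.3,-10,-0.0291,0.0823,0],[3.6,1.3,-10,-0.0291,0.0823,0]]
  ]
}}

```text
time: 16.78
tool_pos: [629.9, 31.2, 106.3]
tcp_rot: [170.1, -0.0, 109.5]
ft_force: [-6.0, -3.0, -3.9]
finger_gap: 6.3
grip_force: 79.1
```

Run:
```python
from h import *
state()
```

```text
t 16.7833 TCPb [ 604.3 -180.4  106.3] tilt 9.88 yawerr 0.02 roll 0.04 F b [-6.6 -0.8 -3.9] grip 79 gap 6.3
nose76 [ 486.7 -180.4   47.3] en66 [ 496.5 -180.4   49. ] en34 [ 528.1 -180.4   54.5]
```

{"name": "step_arm", "arguments": {
  "targets": [
    [[0.7,0.2,-2.6,-0.0073,0.0206,0],[1.4,0.5,-5.2,-0.0145,0.0411,0],[2.0,0.7,-7.8,-0.0218,0.0617,0],[2.6,0.9,-10.4,-0.0291,0.0823,0],[2.6,0.9,-10.4,-0.0291,0.0823,0],[2.6,0.9,-10.4,-0.0291,0.0823,0]]
  ]
}}

```text
time: 17.28
tool_pos: [632.8, 32.2, 96.2]
tcp_rot: [175.1, -0.0, 109.5]
ft_force: [-5.9, -2.6, -4.3]
finger_gap: 6.9
grip_force: 79.1
```

{"name": "step_arm", "arguments": {
  "targets": [
    [[0.7,0.2,-2.6,-0.0073,0.0206,0],[1.2,0.4,-5.2,-0.0145,0.0411,0],[1.6,0.5,-7.4,-0.0204,0.0576,0],[1.6,0.5,-7.4,-0.0204,0.0576,0],[1.6,0.5,-7.4,-0.0204,0.0576,0]]
  ]
}}

```text
time: 17.7
tool_pos: [634.5, 32.7, 88.9]
tcp_rot: [178.5, -0.0, 109.5]
ft_force: [-6.0, -2.9, -3.9]
finger_gap: 6.9
grip_force: 79.3
```

{"name": "step_arm", "arguments": {
  "targets": [
    [[0,0,-1,-0.004,0.012,0],[0,0,-2,-0.0087,0.0247,0],[0,0,-2,-0.0087,0.0247,0],[0,0,-2,-0.0087,0.0247,0]]
  ]
}}

```text
time: 18.03
tool_pos: [634.8, 32.7, 87.4]
tcp_rot: [180.0, -0.0, 109.5]
ft_force: [-4.5, -1.8, -3.0]
finger_gap: 6.7
grip_force: 79.3
```

Run:
```python
from h import *
state();print(r.sense()['wrist_torque'])
```

```text
t 18.0333 TCPb [ 609.5 -180.7   87.4] tilt 0.01 yawerr 0.03 roll 0.0 F b [-4.9 -0.2 -3. ] grip 79 gap 6.7
nose76 [ 483.5 -180.7   49.3] en66 [ 493.5 -180.7   49.3] en34 [ 525.5 -180.7   49.3] 
[-0.22672396  0.72851993 -0.02919742]
```

{"name": "step_arm", "arguments": {
  "targets": [
    [[0,0,-0.5,0,0,0],[0,0,-1,0,0,0],[0,0,-1,0,0,0]]
  ]
}}

```text
time: 18.28
tool_pos: [635.0, 32.6, 87.1]
tcp_rot: [179.9, 0.0, 109.5]
ft_force: [-5.8, -1.7, 0.8]
finger_gap: 6.7
grip_force: 80.4
```

{"name": "step_arm", "arguments": {
  "targets": [
    [[0,0,-0.5,0,0,0],[0,0,-0.8,0,0,0],[0,0,-0.8,0,0,0]]
  ]
}}

```text
time: 18.53
tool_pos: [635.0, 32.6, 87.0]
tcp_rot: [179.9, 0.0, 109.5]
ft_force: [-8.2, -0.3, 4.5]
finger_gap: 6.5
grip_force: 81.7
```

{"name": "step_arm", "arguments": {
  "targets": [
    [[-1.9,-0.7,0.4,0,0,0],[-3.8,-1.3,0.4,0,0,0],[-5.7,-2,0.4,0,0,0],[-7.5,-2.7,0.4,0,0,0],[-9.4,-3.3,0.4,0,0,0],[-11.3,-4,0.4,0,0,0],[-13.2,-4.7,0.4,0,0,0],[-15.1,-5.3,0.4,0,0,0],[-15.1,-5.3,0.4,0,0,0],[-15.1,-5.3,0.4,0,0,0]]
  ]
}}

```text
time: 19.37
tool_pos: [620.0, 27.2, 86.8]
tcp_rot: [179.9, 0.0, 109.5]
ft_force: [1.2, 0.6, 5.2]
finger_gap: 6.7
grip_force: 81.8
```

{"name": "step_arm", "arguments": {
  "targets": [
    [[-0.9,-0.3,0,0,0,0],[-1.9,-0.7,0,0,0,0],[-2.8,-1,0,0,0,0],[-2.8,-1,0,0,0,0]]
  ]
}}

```text
time: 19.7
tool_pos: [617.5, 26.3, 86.8]
tcp_rot: [179.9, 0.0, 109.5]
ft_force: [3.5, 1.9, 6.1]
finger_gap: 6.7
grip_force: 81.9
```

Run:
```python
from h import *
state()
```

```text
t 19.7 TCPb [ 591.  -180.9   86.8] tilt 0.1 yawerr 0.02 roll -0.03 F b [4.  0.6 6.1] grip 82 gap 6.7
nose76 [ 465.1 -181.    48.5] en66 [ 475.1 -181.    48.6] en34 [ 507.1 -181.    48.6]
```

{"name": "step_arm", "arguments": {
  "targets": [
    [[-0.9,-0.3,0,0,0,0],[-1.4,-0.5,0,0,0,0],[-1.4,-0.5,0,0,0,0]]
  ]
}}

```text
time: 19.95
tool_pos: [616.2, 25.9, 86.8]
tcp_rot: [179.9, 0.0, 109.5]
ft_force: [4.7, 1.9, 5.4]
finger_gap: 6.6
grip_force: 81.9
```

{"name": "step_arm", "arguments": {
  "targets": [
    [[-0.5,-0.2,0,0,0,0],[-0.9,-0.3,0,0,0,0],[-0.9,-0.3,0,0,0,0]]
  ]
}}

```text
time: 20.2
tool_pos: [615.3, 25.5, 86.7]
tcp_rot: [179.9, 0.0, 109.5]
ft_force: [4.7, 1.8, 5.7]
finger_gap: 6.5
grip_force: 81.9
```

{"name": "step_arm", "arguments": {
  "targets": [
    [[-0.5,-0.2,0,0,0,0],[-0.9,-0.3,0,0,0,0],[-0.9,-0.3,0,0,0,0]]
  ]
}}

```text
time: 20.45
tool_pos: [614.4, 25.3, 86.8]
tcp_rot: [179.9, 0.0, 109.5]
ft_force: [4.6, 1.5, 5.4]
finger_gap: 6.5
grip_force: 81.9
```

{"name": "step_arm", "arguments": {
  "targets": [
    [[-0.5,-0.2,0,0,0,0],[-0.9,-0.3,0,0,0,0],[-0.9,-0.3,0,0,0,0]]
  ]
}}

```text
time: 20.7
tool_pos: [613.5, 24.9, 86.7]
tcp_rot: [179.9, 0.0, 109.5]
ft_force: [4.1, 1.9, 5.2]
finger_gap: 6.6
grip_force: 81.9
```

{"name": "step_arm", "arguments": {
  "targets": [
    [[-0.5,-0.2,0,0,0,0],[-0.9,-0.3,0,0,0,0],[-0.9,-0.3,0,0,0,0]]
  ]
}}

```text
time: 20.95
tool_pos: [612.9, 24.8, 86.8]
tcp_rot: [179.9, 0.0, 109.5]
ft_force: [6.1, 2.4, 4.5]
finger_gap: 6.5
grip_force: 81.5
```

{"name": "step_arm", "arguments": {
  "targets": [
    [[-0.5,-0.2,0.3,0,0,0],[-0.9,-0.3,0.3,0,0,0],[-0.9,-0.3,0.3,0,0,0]]
  ]
}}

```text
time: 21.2
tool_pos: [612.6, 24.8, 87.0]
tcp_rot: [179.8, 0.0, 109.5]
ft_force: [10.2, 3.4, 1.4]
finger_gap: 6.4
grip_force: 80.7
```

{"name": "step_arm", "arguments": {
  "targets": [
    [[-0.3,-0.1,0,0,0,0],[-0.5,-0.2,0,0,0,0],[-0.5,-0.2,0,0,0,0]]
  ]
}}

```text
time: 21.45
tool_pos: [612.6, 24.7, 87.3]
tcp_rot: [179.7, 0.0, 109.5]
ft_force: [11.0, 3.8, 0.7]
finger_gap: 6.4
grip_force: 80.6
```

The link has stopped against the neck at 11.6 N, and the position matches home to within about 1 mm. I release and retreat.

{"name": "step_arm", "arguments": {
  "targets": [
    [[0,0,0,0,0,0],[0,0,0,0,0,0],[0,0,0,0,0,0],[0,0,0,0,0,0],[0,0,0,0,0,0],[0,0,0,0,0,0]]
  ],
  "fingers": 0.1
}}

```text
time: 21.95
tool_pos: [609.8, 24.0, 85.8]
tcp_rot: [-179.9, -0.0, 109.5]
ft_force: [-0.1, -0.0, 0.4]
finger_gap: 38.2
grip_force: 0.0
```

{"name": "step_arm", "arguments": {
  "targets": [
    [[0,0,10,0,0,0],[0,0,25,0,0,0],[0,0,45,0,0,0],[0,0,70,0,0,0],[0,0,95,0,0,0],[0,0,120,0,0,0],[0,0,120,0,0,0],[0,0,120,0,0,0]]
  ]
}}

```text
time: 22.62
tool_pos: [611.8, 24.0, 209.6]
tcp_rot: [179.7, 0.1, 109.5]
ft_force: [-0.0, -0.2, -0.3]
finger_gap: 38.5
grip_force: 0.0
```

Run:
```python
from h import *
state(); s=snap('wrist','w6.png')
cv2.imwrite('pics/c6.png',cv2.resize(s['img'][120:380,60:400],None,fx=2.3,fy=2.3,interpolation=cv2.INTER_CUBIC))
```

```text
t 22.6167 TCPb [ 584.9 -181.2  209.6] tilt 0.26 yawerr 0.02 roll -0.11 F b [-0.1 -0.2 -0.3] grip 0 gap 38.5
nose76 [ 459.  -181.3  171. ] en66 [ 469.  -181.3  171.1] en34 [ 501.  -181.3  171.2]
```

View pics/c6.png

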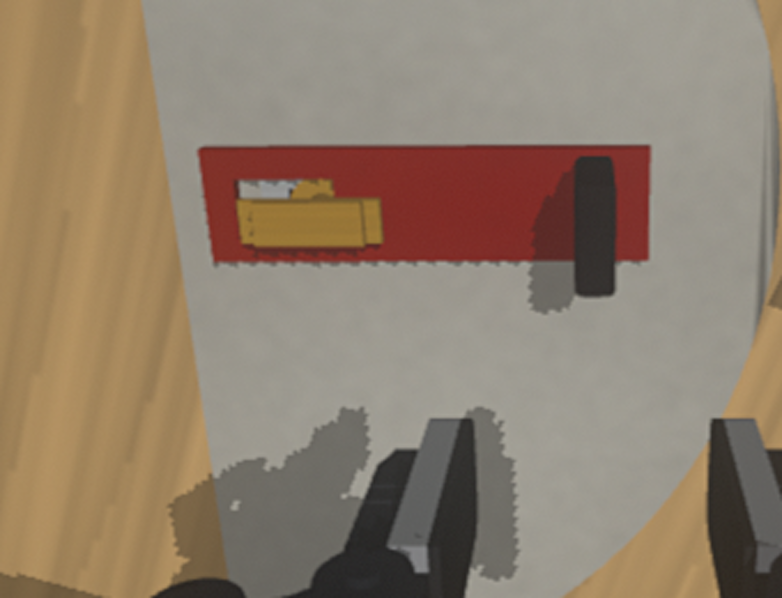

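The link lies flat under the head with the eye's lug-side end at the neck. I check that numerically.

Run:
```python
from h import *
P=lambda x,y,z:bb(ray('w6.png',(60+x/2.3-.3,120+y/2.3-.3),z))
for n,p in dict(eyeR=(333,180,55),eyeL=(237,180,55),nose=(200,148,55),tail=(650,147,55),headstepR=(363,200,71),headendR=(380,200,68),headL=(238,200,68)).items():print(n,P(*p))
```

```text
eyeR [ 502.3 -173.2   55. ]
eyeL [ 471.4 -173.2   55. ]
nose [ 461.  -162.7   55. ]
tail [ 603.8 -162.6   55. ]
headstepR [ 515.2 -175.5   71. ]
headendR [ 519.8 -176.2   68. ]
headL [ 475.9 -176.2   68. ]
```

```bash
python3 -c "
from bench import r
print(r.hand_in())"
```

```text
the job is handed in; nothing more can be done
None
```

The red link is hooked on the T-stud, flat on the board and slid home to the neck at about 12 N; it is released and handed in at about 23 s, with the tape and sanding block never approached (not re-imaged afterwards).

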